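# Sweep the offcuts off the sanding box into the scrap tray

## Task

Clear the top of the downdraft sanding box: with your fingertips, sweep the three wood offcuts along it and off its end into the empty scrap tray, so that all three lie in that tray. Only push them, do not pick anything up, and leave the sanding block and the glue jar standing where they are.

Things in the scene. Friction and masses are not known exactly. Their poses are not given: they have to be found in the camera images.
- sander: Fixed benchtop downdraft sanding box: blue steel, flat perforated steel top (holes too small to catch anything), 360 mm (its x) by 420 mm (its y), top 85 mm above the bench. Origin: centre of its underside, on the bench. Its long edges (x = -180, +180) are turned up, 12 mm wide, 14 mm above the top; both ends (y = -210, +210) are open and level with the top.
- scrap_tray: Empty sheet-metal scrap tray, fixed on the bench against one end of the sanding box (its +y or its -y end, 4 mm gap), axes parallel to the box's. 300 mm (x) by 130 mm (y), 60 mm high, walls and floor 4 mm, open at the top; the rim is 25 mm below the sanding box's top. Origin: centre of its underside.
- bridge_tray: Light wooden tray with two dividers, full of finished dark guitar bridges, fixed against the other end of the sanding box. 300 x 130 x 60 mm. Origin: centre of its underside. Not for offcuts.
- block_offcut: Loose plain block of brown wood, 44 (x) x 30 (y) x 22 (z) mm, about 20 g, lying on the sanding box. Origin: centre of its underside.
- brace_offcut: Loose pale stick with a rounded top, 50 (x) x 14 (y) x 16 (z) mm, about 12 g, lying on the sanding box. Origin: centre of its underside.
- lining_offcut: Loose flat brown strip with saw cuts across it, 56 (x) x 18 (y) x 10 (z) mm, about 11 g, lying on the sanding box. Origin: centre of its underside.
- sanding_block: Cork sanding block with abrasive paper under it, 50 (x) x 100 (y) x 30 (z) mm, loose, standing on the sanding box's top near its +x edge. Origin: centre of its underside. Must stay where it is.
- glue_jar: Small round glue jar with a black lid, 44 mm across, 52 mm high, loose, standing on the sanding box's top near its -x edge. Origin: centre of its underside. Must stay where it is.

How it is judged:
At the end, for the whole second after the job is handed in: All three offcuts lie at rest in the scrap tray: their origins between its walls and less than 70 mm above the bench (the rim is at 60 mm; an end may lean out). The sanding block and the glue jar stand upright within 20 mm of where they began (x of block_offcut in the frame of scrap_tray between -0.148 and 0.148 m and y of block_offcut in the frame of scrap_tray between -0.063 and 0.063 m and height (world z) of each of block_offcut, brace_offcut, lining_offcut below 0.07 m and linear speed of each of block_offcut, brace_offcut, lining_offcut below 0.02 m/s and x of brace_offcut in the frame of scrap_tray between -0.148 and 0.148 m and y of brace_offcut in the frame of scrap_tray between -0.063 and 0.063 m and x of lining_offcut in the frame of scrap_tray between -0.148 and 0.148 m and y of lining_offcut in the frame of scrap_tray between -0.063 and 0.063 m and distance of each of sanding_block, glue_jar from where it was at the start of the episode below 0.02 m and angle between each of glue_jar, sanding_block's own z axis and vertical below 0.2 rad); the robot touches nothing.
It fails at once if an offcut is lifted more than 25 mm off the sanding box's top (it may only be pushed) (height (world z) of any of block_offcut, brace_offcut, lining_offcut above 0.11 m).
It fails at once if the sanding block or the glue jar is moved by more than 20 mm, or tipped by more than 0.3 rad (distance of any of sanding_block, glue_jar from where it was at the start of the episode above 0.02 m or angle between any of sanding_block, glue_jar's own z axis and vertical above 0.3 rad).
It also fails if it takes over 61 s, if anything falls off the work surface, if the arm or the gripper's body presses on something with over 40 N, if the wrist force passes 120 N, or if a joint passes its speed limit or range.

## Robot

A 6-joint arm with a two-finger parallel gripper is mounted at the origin on the work surface. World frame = base frame: x ahead of the robot, y to its left, z up, the work surface at z = 0. Lengths are in m, angles in rad, forces in N, time in s.
With the tool pointing down it reaches from about 0.35 to 0.775 m from the base axis. Payload 7.3 kg.
Tool frame: the origin (TCP) lies midway between the tips of the shut fingers; the grasp point (between the pads) lies grasp_offset behind it (grasp_offset is the distance from the TCP to the grasp point, in m); z points along the fingers, y is the line along which they close (so a half turn about z gives the same grasp; the last joint's range is limited). The gripper opens to 92 mm and grips with 3 to 60 N. Pads are 19 mm wide; open, the fingers measure 130 mm over their backs; the gripper's body (75 mm by 190 mm) begins 47 mm behind the grasp point.
Start: joints at [0.987, 0.342, 1.524, -0, 1.275, -0.146], TCP at [0.223, 0.476, 0.227] pointing down, gripper open.
Joint ranges: [-2.53, 2.53], [-0.77, 2.02], [0.04, 2.7], [-1, 4.14], [0.28, 2.66], [-3.11, 3.11]. Speed limits (rad/s): [2.57, 2.57, 3.14, 3.14, 3.14, 3.14].

## Interface

Orientations are given as [roll, pitch, yaw] about the fixed x, y, z axes, in that order (R = Rz(yaw) Ry(pitch) Rx(roll)).
In Python, from cell import * gives the robot as it stands.
- The arm moves only by the tool step_arm, never from a script. Its argument "plan" is a list of rows, each a list of 5 numbers: the closure, from -1 (fully open) to 1 (shut), then the shift along the tool's x, y, z in m, then the turn about the tool's z in rad. In form: [[hand, x, y, z, twist], ...]. A call has 1 to 20 rows; each row is the pose to reach, as a shift and turn from the pose commanded when the call began, along the tool's axes at that moment; what a row does not reach only later rows make up. A row lasts 1/8 s, in which the tool goes at most 62.5 mm and 10.7 degrees, less where a joint would pass 70% of its speed; a pose out of reach is approached as far as the arm can. A call with a gripper value outside its range is refused whole. The fingers move at their own pace and stop on an object; "grip_force" is the grip in N (left out, the last holds). Time passes only in rows, so rows that repeat a pose let the fingers close. It gives the time, the measured TCP pose, the force, the opening and the grip force at its end, in the units of the state.
- observe(): the state, without advancing time (a new reading comes with each control period).
- read_camera(name): name is "scene" or "side" or "wrist"; returns a dict with "img" (384x512x3 uint8, red, green, blue), "range_z" (384x512 float32, m along the optical axis (not along the pixel's ray), 0 where there is no reading), "fx", "fy", "cx", "cy" (pixels), "R" (3x3) and "t" (3): a world point X has camera coordinates R X + t; the wrist camera has in their place "T_tool_cam" (4x4, takes a point from camera to tool coordinates, whose origin is the TCP and whose axes are the flange's). Camera axes: x right, y down, z forward; pixel columns grow to the right and rows downward; lengths in m; the calibration is good to about 2 mm. A picture is of the moment at which its call begins: read the wrist's pose just before it.
- hand_in(): hands the job in; it is judged then, once.
The state is a dict: "time": time; "qpos": joint angles; "qvel": joint speeds; "joint_efforts": joint torques, N m; "tool_pos": TCP position; "tool_rot": TCP orientation; "contact_force": force on the tool from outside, world axes, zero at the start; "torque": the same for the moment, N m; "opening": finger opening in m; "grip_force": force on a finger pad.
Only numpy, scipy, OpenCV 4.12 (cv2) and the standard library are available. Lean on these libraries where they do the work, as an engineer would, in place of code of your own. Each camera call takes 0.05 s, during which the arm holds its last target. There are 200 camera calls.

## Working session

There is one attempt and no reset: what is moved stays moved. The work goes in short steps, Python scripts to look and compute and a tool call to move; the robot and the scene stay as the last step left them, time stands still between calls to the robot, and variables do not carry over. Pictures are saved under pics/ and viewed, at most 10 in all, crops included, and the job is handed in when it is done.

Besides the shell and the picture viewer there is one more tool, called after ">>>" by a JSON object that holds its "method" and its "body". step_arm: Moves the arm, as the interface text tells. Its arguments: {"type":"object","properties":{"plan":{"type":"array","items":{"type":"array","items":{"type":"number"}}},"grip_force":{"type":"number"}},"required":["plan"]}

```bash
mkdir -p pics
python3 - <<'E'
from cell import *
import cv2, numpy as np
s=observe(); print(s['time'],s['tool_pos'],s['tool_rot'],s['opening'])
for n in ['scene','side']:
    c=read_camera(n); cv2.imwrite(f'pics/{n}0.png',cv2.cvtColor(c['img'],cv2.COLOR_RGB2BGR))
    np.savez(f'{n}0.npz',**c)
    print(n,-c['R'].T@c['t'])
E
```

```text
0.0 [0.22231987 0.47513644 0.22604557] [-3.14003363e+00 -2.33479685e-04  2.70378360e+00] 0.09156909574360211
scene [0.97555591 0.23056425 0.75415901]
side [ 0.22645968 -0.43536424  0.61070183]
```

View pics/scene0.png

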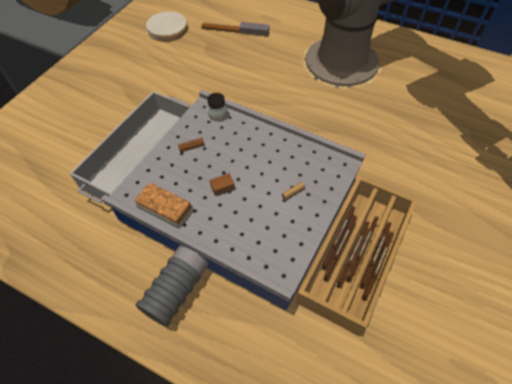

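View pics/side0.png

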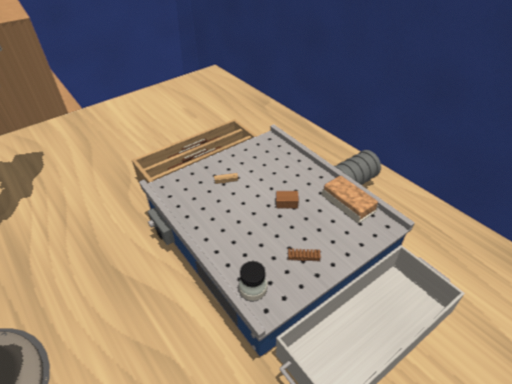

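The empty scrap tray lies at the world −y end: scene px (130,145), side px (370,320). The pieces in the scene image are:

- lining (190,145)
- block (222,184)
- brace (293,191)
- cork (163,203)
- jar (216,105)

Next I'll measure them from the depth.

```bash
cat > h.py <<'E'
import numpy as np, cv2
def cloud(c):
    z=c['range_z']; v,u=np.indices(z.shape)
    P=np.stack([(u-c['cx'])/c['fx']*z,(v-c['cy'])/c['fy']*z,z],-1)
    W=(P-c['t'])@c['R']; W[z<=0]=np.nan; return W
def blobs(W,lo=.0895,hi=.16,minpix=15):
    m=((W[...,2]>lo)&(W[...,2]<hi)).astype(np.uint8)
    n,l,st,ce=cv2.connectedComponentsWithStats(m)
    for i in range(1,n):
        if st[i,4]<minpix: continue
        p=W[l==i]; r=cv2.minAreaRect(p[:,:2].astype(np.float32)*1000)
        print(ce[i].round(),st[i,4],'mean',p[:,:2].mean(0).round(3),'zmax',np.percentile(p[:,2],95).round(3),'rect',np.round(r[0]),np.round(r[1]),round(r[2]))
E
python3 - <<'E'
from h import *
for n in ['scene','side']:
    c=np.load(f'{n}0.npz'); W=cloud(c); print(n); blobs(W)
    m=(abs(W[...,2]-.085)<.003); r=cv2.minAreaRect(W[m][:,:2].astype(np.float32)*1000); print('top',r, np.median(W[m][:,2]))
    m=(abs(W[...,2]-.06)<.004); 
    for q in ([(100,180),(137,103),(90,190)] if n=='scene' else [(458,295),(400,252),(283,345),(405,228),(265,350),(370,320)]): print(q,W[q[1],q[0]].round(3))
E
```

```text
scene
[348.  33.] 1162 mean [0.052 0.014] zmax 0.156 rect [34. 12.] [ 72. 132.] 21
[268. 121.] 1511 mean [ 0.408 -0.044] zmax 0.137 rect [420. -27.] [420.  67.] 88
[191. 143.] 162 mean [ 0.537 -0.168] zmax 0.096 rect [ 536. -168.] [21. 56.] 47
[222. 183.] 372 mean [ 0.604 -0.048] zmax 0.108 rect [601. -50.] [32. 45.] 52
[293. 190.] 183 mean [0.549 0.085] zmax 0.102 rect [547.  85.] [14. 51.] 63
[163. 204.] 1430 mean [ 0.701 -0.121] zmax 0.116 rect [ 696. -127.] [102.  53.] 89
[199. 247.] 1633 mean [ 0.743 -0.02 ] zmax 0.101 rect [741. -38.] [422.  14.] 88
top ((374.83172607421875, -26.774429321289062), (420.9314270019531, 747.1455078125), 88.30755615234375) 0.08483276878786364
(100, 180) [ 0.668 -0.351  0.002]
(137, 103) [ 0.421 -0.429  0.003]
(90, 190) [ 0.708 -0.338  0.022]
side
[26.  1.] 53 mean [0.544 1.671] zmax 0.104 rect [ 555. 1672.] [86. 19.] 2
[405.  43.] 5244 mean [1.378 0.274] zmax 0.156 rect [1379.  442.] [  17. 1131.] 0
[22. 65.] 1138 mean [0.347 0.881] zmax 0.157 rect [342. 880.] [ 17. 144.] 85
[346. 188.] 2394 mean [ 0.707 -0.1  ] zmax 0.115 rect [707. -35.] [419.  77
[... 263 characters left out ...]
513 -0.15 ] zmax 0.096 rect [ 513. -149.] [19.  2.] 49
[294. 254.] 61 mean [ 0.519 -0.157] zmax 0.096 rect [ 520. -156.] [18. 11.] 48
[302. 254.] 54 mean [ 0.529 -0.165] zmax 0.096 rect [ 530. -164.] [19.  9.] 47
[313. 254.] 124 mean [ 0.544 -0.177] zmax 0.096 rect [ 545. -176.] [21. 23.] 46
[252. 280.] 926 mean [ 0.418 -0.17 ] zmax 0.138 rect [ 422. -165.] [42. 42.] 8
top ((826.4586181640625, 716.4956665039062), (1115.57080078125, 1921.990478515625), 0.40001654624938965) 0.08476450149824777
(458, 295) [ 0.693 -0.374  0.059]
(400, 252) [ 0.704 -0.255  0.047]
(283, 345) [ 0.409 -0.255  0.06 ]
(405, 228) [ 0.726 -0.238  0.085]
(265, 350) [ 0.394 -0.231  0.022]
(370, 320) [ 0.576 -0.299  0.003]
```

>>> {"method": "step_arm", "body": {"plan": [[0.55, -0.04, -0.03, 0, 0.09], [0.55, -0.08, -0.06, 0, 0.18], [0.55, -0.12, -0.09, 0, 0.27], [0.55, -0.16, -0.12, 0, 0.36], [0.55, -0.2, -0.15, 0, 0.45], [0.55, -0.24, -0.18, 0, 0.54], [0.55, -0.28, -0.21, 0, 0.63], [0.55, -0.32, -0.24, 0, 0.72], [0.55, -0.36, -0.27, 0, 0.81], [0.55, -0.4, -0.3, 0, 0.9], [0.55, -0.44, -0.33, 0, 0.99], [0.55, -0.48, -0.36, 0, 1.08], [0.55, -0.51, -0.385, 0, 1.14], [0.55, -0.53, -0.4, 0, 1.168], [0.55, -0.535, -0.401, 0, 1.168], [0.55, -0.535, -0.401, 0, 1.168]]}}

```text
time: 2.1
tool_pos: [0.5368, -0.1138, 0.2263]
tool_rot: [-3.141, -0.001, 1.536]
contact_force: [-0.6, 0.6, 0.2]
opening: 0.0207
grip_force: 0.0
```

```bash
python3 -c "
from cell import *
try: print(grasp_offset)
except Exception as e: print(e)
s=observe(); print(s)"
```

```text
0.0188
{'time': 2.1, 'qpos': array([-3.48891424e-01,  3.86536478e-01,  1.45790958e+00,  4.18833286e-04,
        1.29825309e+00, -3.14638255e-01]), 'qvel': array([ 0.01493442, -0.01602867,  0.0131709 ,  0.0021111 ,  0.00113315,
        0.00097065]), 'joint_efforts': array([-7.71690868e-01, -4.50776768e+01, -2.50421315e+01,  8.63515539e-03,
        5.27898810e-03, -1.43281728e-02]), 'tool_pos': array([ 0.53680958, -0.11384212,  0.22631633]), 'tool_rot': array([-3.14066525e+00, -7.25889550e-04,  1.53642986e+00]), 'contact_force': array([-0.5648613 ,  0.55303303,  0.15621268]), 'torque': array([-0.08241566,  0.02623111, -0.01995698]), 'grip_force': 0.0, 'opening': 0.020726640466000503}
```

>>> {"method": "step_arm", "body": {"plan": [[0.55, 0, 0, 0.05, 0], [0.55, 0, 0, 0.1, 0], [0.55, 0, 0, 0.13, 0], [0.55, 0, 0, 0.138, 0], [0.55, 0, 0, 0.138, 0], [0.55, -0.01, 0, 0.138, 0], [0.55, -0.02, 0, 0.138, 0], [0.55, -0.03, 0, 0.138, 0], [0.55, -0.04, 0, 0.138, 0], [0.55, -0.05, 0, 0.138, 0], [0.55, -0.06, 0, 0.138, 0], [0.55, -0.07, 0, 0.138, 0], [0.55, -0.08, 0, 0.138, 0]]}}

```text
time: 3.72
tool_pos: [0.5343, -0.1951, 0.0886]
tool_rot: [-3.142, -0.0, 1.536]
contact_force: [-0.4, -0.5, -0.4]
opening: 0.0205
grip_force: 0.0
```

Run:
```python
from cell import *
from h import *
c=read_camera('side'); cv2.imwrite('pics/side1.png',cv2.cvtColor(c['img'],cv2.COLOR_RGB2BGR))
```

```text
(no output)
```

View pics/side1.png

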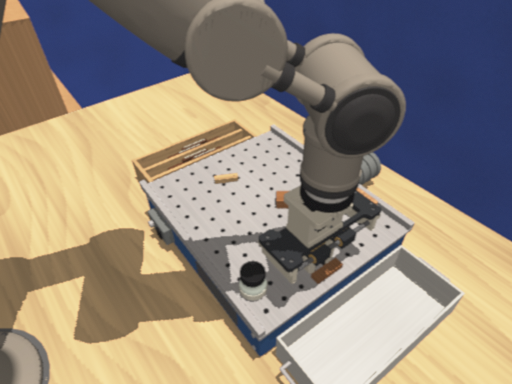

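The lining (327,268) lies just ahead of the fingertips near the tray edge, and the jar and cork are untouched. I'll keep pushing it off, then lift and move behind the block.

>>> {"method": "step_arm", "body": {"plan": [[0.55, -0.01, 0, 0, 0], [0.55, -0.02, 0, 0, 0], [0.55, -0.03, 0, 0, 0], [0.55, -0.04, 0, 0, 0], [0.55, -0.05, 0, 0, 0], [0.55, -0.06, 0, 0, 0], [0.55, -0.07, 0, 0, 0], [0.55, -0.075, 0, 0, 0], [0.55, -0.075, 0, 0, 0], [0.55, -0.075, 0, -0.05, 0], [0.55, -0.075, 0, -0.1, 0], [0.55, -0.02, 0.02, -0.1, 0], [0.55, 0.04, 0.04, -0.1, 0], [0.55, 0.1, 0.06, -0.1, 0], [0.55, 0.16, 0.06, -0.1, 0], [0.55, 0.19, 0.06, -0.1, 0], [0.55, 0.19, 0.06, -0.1, 0], [0.55, 0.19, 0.06, -0.1, 0]]}}

```text
time: 6.02
tool_pos: [0.6008, -0.007, 0.1887]
tool_rot: [-3.142, 0.0, 1.536]
contact_force: [-0.3, 0.7, -0.4]
opening: 0.0209
grip_force: 0.0
```

Run:
```python
from cell import *
from h import *
c=read_camera('side'); cv2.imwrite('pics/side2.png',cv2.cvtColor(c['img'],cv2.COLOR_RGB2BGR))
c=read_camera('scene'); blobs(cloud(c))
```

```text
[347.  33.] 1190 mean [0.053 0.01 ] zmax 0.157 rect [37.  3.] [ 72. 132.] 7
[202.  93.] 42 mean [ 0.39  -0.227] zmax 0.1 rect [ 389. -226.] [23. 13.] 80
[211. 111.] 94 mean [ 0.445 -0.169] zmax 0.128 rect [ 444. -171.] [30. 10.] 71
[262. 116.] 23 mean [ 0.395 -0.063] zmax 0.1 rect [393. -62.] [ 8. 14.] 68
[316. 138.] 693 mean [0.399 0.072] zmax 0.1 rect [396.  67.] [232.  17.] 88
[222. 185.] 249 mean [ 0.608 -0.046] zmax 0.108 rect [601. -50.] [30. 44.] 49
[293. 190.] 184 mean [0.549 0.085] zmax 0.102 rect [547.  85.] [14. 51.] 62
[163. 204.] 1438 mean [ 0.701 -0.121] zmax 0.116 rect [ 697. -127.] [102.  53.] 89
[199. 247.] 1646 mean [ 0.743 -0.021] zmax 0.1 rect [741. -38.] [420.  14.] 88
```

View pics/side2.png

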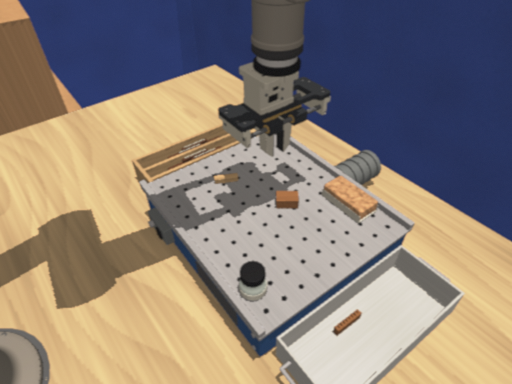

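The lining is in the tray at (347,322), and the block is directly ahead of the fingers. Now I'll sweep the block.

>>> {"method": "step_arm", "body": {"plan": [[0.55, 0.005, 0, 0.04, 0], [0.55, 0.005, 0, 0.08, 0], [0.55, 0.005, 0, 0.1, 0], [0.55, 0.005, 0, 0.1, 0], [0.55, -0.01, 0, 0.1, 0], [0.55, -0.02, 0, 0.1, 0], [0.55, -0.03, 0, 0.1, 0], [0.55, -0.04, -0.002, 0.1, 0], [0.55, -0.05, -0.004, 0.1, 0], [0.55, -0.06, -0.006, 0.1, 0], [0.55, -0.07, -0.008, 0.1, 0], [0.55, -0.08, -0.01, 0.1, 0], [0.55, -0.09, -0.01, 0.1, 0], [0.55, -0.1, -0.01, 0.1, 0], [0.55, -0.11, -0.01, 0.1, 0], [0.55, -0.12, -0.01, 0.1, 0]]}}

```text
time: 8.12
tool_pos: [0.5867, -0.1269, 0.0887]
tool_rot: [3.142, -0.0, 1.536]
contact_force: [-0.9, 0.1, 1.0]
opening: 0.0205
grip_force: 0.1
```

Run:
```python
from cell import *
from h import *
c=read_camera('side'); cv2.imwrite('pics/side3.png',cv2.cvtColor(c['img'],cv2.COLOR_RGB2BGR))
```

```text
(no output)
```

View pics/side3.png

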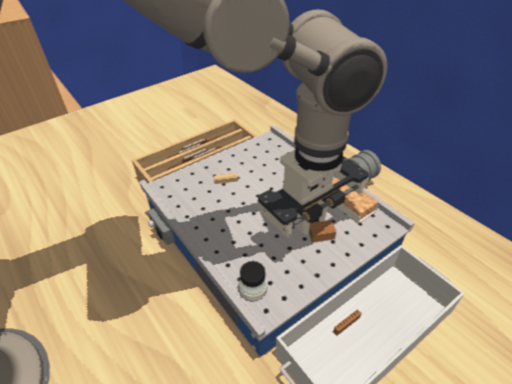

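The block (322,231) sits square in front of the fingers and is clear of the cork. I'll push it on into the tray and return behind the brace.

>>> {"method": "step_arm", "body": {"plan": [[0.55, -0.01, 0, 0, 0], [0.55, -0.02, 0, 0, 0], [0.55, -0.03, 0, 0, 0], [0.55, -0.04, 0, 0, 0], [0.55, -0.05, 0, 0, 0], [0.55, -0.06, 0, 0, 0], [0.55, -0.07, 0, 0, 0], [0.55, -0.08, 0, 0, 0], [0.55, -0.09, 0, 0, 0], [0.55, -0.1, 0, 0, 0], [0.55, -0.11, 0, 0, 0], [0.55, -0.12, 0, 0, 0], [0.55, -0.13, 0, 0, 0], [0.55, -0.14, 0, 0, 0], [0.55, -0.145, 0, 0, 0], [0.55, -0.145, 0, 0, 0]]}}

```text
time: 10.18
tool_pos: [0.5816, -0.2715, 0.0886]
tool_rot: [3.142, -0.0, 1.535]
contact_force: [-0.3, -0.5, 0.0]
opening: 0.0205
grip_force: 0.0
```

>>> {"method": "step_arm", "body": {"plan": [[0.55, 0, 0, -0.05, 0], [0.55, 0, 0, -0.1, 0], [0.55, 0.05, 0, -0.1, 0], [0.55, 0.1, -0.01, -0.1, 0], [0.55, 0.15, -0.02, -0.1, 0], [0.55, 0.2, -0.03, -0.1, 0], [0.55, 0.25, -0.04, -0.1, 0], [0.55, 0.3, -0.05, -0.1, 0], [0.55, 0.35, -0.05, -0.1, 0], [0.55, 0.39, -0.05, -0.1, 0], [0.55, 0.4, -0.05, -0.1, 0], [0.55, 0.4, -0.05, -0.1, 0], [0.55, 0.4, -0.05, -0.1, 0]]}}

```text
time: 11.8
tool_pos: [0.5457, 0.1292, 0.1887]
tool_rot: [-3.141, 0.0, 1.535]
contact_force: [0.9, 0.1, -0.2]
opening: 0.0203
grip_force: 0.0
```

Run:
```python
from cell import *
from h import *
c=read_camera('side'); cv2.imwrite('pics/side4.png',cv2.cvtColor(c['img'],cv2.COLOR_RGB2BGR)); blobs(cloud(c))
```

```text
[27.  1.] 54 mean [0.547 1.672] zmax 0.105 rect [ 555. 1672.] [91. 24.] 4
[405.  43.] 5244 mean [1.378 0.272] zmax 0.156 rect [1378.  445.] [  17. 1137.] 0
[23. 65.] 1128 mean [0.347 0.88 ] zmax 0.156 rect [342. 882.] [ 15. 144.] 85
[346. 188.] 2389 mean [ 0.707 -0.101] zmax 0.115 rect [707. -34.] [421.  77.] 88
[225. 177.] 166 mean [0.541 0.082] zmax 0.101 rect [542.  84.] [13. 50.] 64
[205. 262.] 1617 mean [ 0.389 -0.065] zmax 0.1 rect [391. -24.] [421.  13.] 88
[252. 280.] 930 mean [ 0.418 -0.17 ] zmax 0.138 rect [ 422. -165.] [42. 42.] 16
```

View pics/side4.png

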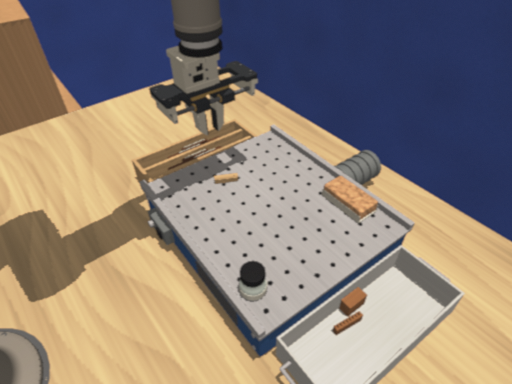

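The block (353,300) and lining are both in the tray, and the brace (227,178) is ahead of the fingers.

>>> {"method": "step_arm", "body": {"plan": [[0.55, 0, 0, 0.04, 0], [0.55, 0, 0, 0.08, 0], [0.55, 0, 0, 0.1, 0], [0.55, 0, 0, 0.1, 0], [0.55, -0.01, 0, 0.1, 0], [0.55, -0.02, 0, 0.1, 0], [0.55, -0.03, 0, 0.1, 0], [0.55, -0.04, 0, 0.1, 0], [0.55, -0.05, 0, 0.1, 0], [0.55, -0.06, 0, 0.1, 0], [0.55, -0.07, 0, 0.1, 0], [0.55, -0.08, 0, 0.1, 0], [0.55, -0.09, 0, 0.1, 0], [0.55, -0.1, 0, 0.1, 0], [0.55, -0.11, 0, 0.1, 0], [0.55, -0.12, 0, 0.1, 0], [0.55, -0.13, 0, 0.1, 0], [0.55, -0.14, 0, 0.1, 0], [0.55, -0.15, 0, 0.1, 0]]}}

```text
time: 14.22
tool_pos: [0.5404, -0.0202, 0.0887]
tool_rot: [3.142, -0.0, 1.536]
contact_force: [-0.4, -0.9, -0.8]
opening: 0.0207
grip_force: 0.0
```

Run:
```python
from cell import *
from h import *
c=read_camera('side'); cv2.imwrite('pics/side5.png',cv2.cvtColor(c['img'],cv2.COLOR_RGB2BGR))
```

```text
(no output)
```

View pics/side5.png

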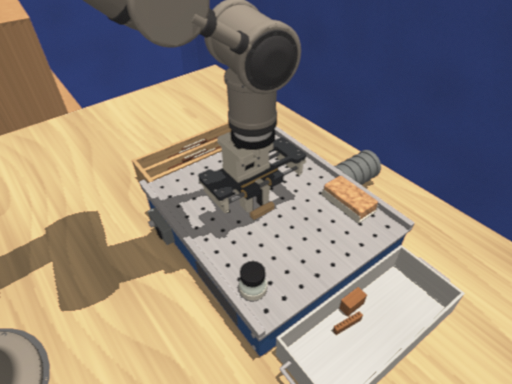

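The brace (262,211) is flat against the fingers, so I'll sweep it the rest of the way.

>>> {"method": "step_arm", "body": {"plan": [[0.55, -0.013, 0, 0, 0], [0.55, -0.026, 0, 0, 0], [0.55, -0.04, -0.002, 0, 0], [0.55, -0.053, -0.004, 0, 0], [0.55, -0.066, -0.006, 0, 0], [0.55, -0.08, -0.008, 0, 0], [0.55, -0.093, -0.01, 0, 0], [0.55, -0.106, -0.01, 0, 0], [0.55, -0.12, -0.01, 0, 0], [0.55, -0.133, -0.01, 0, 0], [0.55, -0.146, -0.01, 0, 0], [0.55, -0.16, -0.01, 0, 0], [0.55, -0.173, -0.01, 0, 0], [0.55, -0.186, -0.01, 0, 0], [0.55, -0.2, -0.01, 0, 0], [0.55, -0.21, -0.01, 0, 0], [0.55, -0.22, -0.01, 0, 0], [0.55, -0.23, -0.01, 0, 0], [0.55, -0.24, -0.01, 0, 0], [0.55, -0.25, -0.01, 0, 0]]}}

```text
time: 16.77
tool_pos: [0.5217, -0.2696, 0.0887]
tool_rot: [3.142, -0.0, 1.536]
contact_force: [-0.3, 0.7, 0.3]
opening: 0.0205
grip_force: 0.0
```

>>> {"method": "step_arm", "body": {"plan": [[0.55, 0, 0, -0.05, 0], [0.55, 0, 0, -0.1, 0], [0.55, 0.06, 0, -0.12, 0], [0.55, 0.12, 0, -0.12, 0], [0.55, 0.18, 0, -0.12, 0], [0.55, 0.24, 0, -0.12, 0], [0.55, 0.28, 0, -0.12, 0], [0.55, 0.28, 0, -0.12, 0], [0.55, 0.28, 0, -0.12, 0], [0.55, 0.28, 0, -0.12, 0]]}}

```text
time: 18.02
tool_pos: [0.5316, 0.0095, 0.2087]
tool_rot: [3.142, 0.0, 1.534]
contact_force: [0.0, -0.4, -0.5]
opening: 0.0206
grip_force: 0.0
```

Run:
```python
from cell import *
from h import *
c=read_camera('side'); cv2.imwrite('pics/side6.png',cv2.cvtColor(c['img'],cv2.COLOR_RGB2BGR)); W=cloud(c); blobs(W)
W[(W[...,1]>-.262)|(W[...,1]<-.36)|(W[...,0]<.42)|(W[...,0]>.69)]=np.nan; print('tray'); blobs(W,.009,.1)
```

```text
[26.  1.] 59 mean [0.545 1.67 ] zmax 0.105 rect [ 555. 1669.] [19. 86.] 87
[405.  43.] 5244 mean [1.378 0.273] zmax 0.156 rect [1378.  441.] [  16. 1126.] 0
[22. 65.] 1132 mean [0.347 0.88 ] zmax 0.156 rect [342. 880.] [ 16. 142.] 85
[346. 188.] 2388 mean [ 0.706 -0.101] zmax 0.116 rect [707. -34.] [421.  77.] 88
[205. 262.] 1616 mean [ 0.389 -0.065] zmax 0.1 rect [391. -25.] [421.  13.] 88
[252. 280.] 923 mean [ 0.418 -0.17 ] zmax 0.138 rect [ 422. -165.] [42. 42.] 13
tray
[351. 313.] 491 mean [ 0.548 -0.274] zmax 0.034 rect [ 549. -275.] [85. 25.] 0
[349. 356.] 351 mean [ 0.493 -0.32 ] zmax 0.019 rect [ 494. -319.] [16. 50.] 49
```

View pics/side6.png

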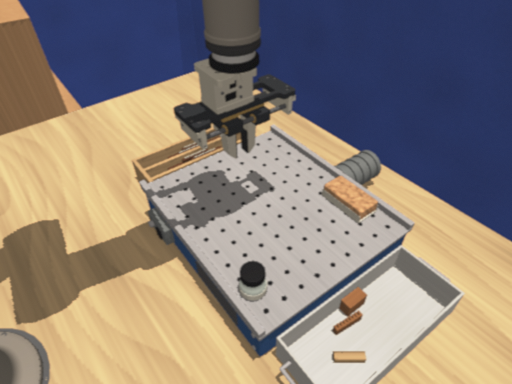

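All three offcuts lie in the tray: block (353,300), lining (348,322) and brace (349,356). The jar and cork haven't moved, and the arm is clear.

```bash
python3 -c "
from cell import *
print(hand_in())"
```

```text
the job is handed in; nothing more can be done
None
```

The job is handed in: all three offcuts were swept into the scrap tray by 18 s of the 61 s allowed, and the sanding block and glue jar have not moved; the hand-in returned no verdict.

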